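# Hang a brass L-piece over the drying rail

## Task

The L-shaped brass piece lies flat on the table. First prop it upright in the leaning blue rest, end of the long leg down in the channel and short foot at the top, and let go; then take it again by its top and hang it over the rail's bar by its foot, between the two red collars, so that the bar sits in its inner corner and it hangs free. Leave the glue bottle, the tape rolls and the pin tray where they are.

Things in the scene. Friction and masses are not known exactly. Their poses are not given: they have to be found in the camera images.
- piece_leg (a point): point on the piece's leg: on its centre line, half-way through the thickness, 115 mm from the plain end, 85 mm from the foot-end face. The centre of mass lies 4 mm further towards the foot end and 12 mm towards the foot's side. Leg 36 mm wide
- piece_end (a point): centre of the square plain end of the piece's long leg (36 x 36 mm), the end that goes down into the rest
- piece_top (a point): on the piece's foot-end face (98 x 36 mm), half-way through the thickness, 11.5 mm from the leg's centre line towards the foot's tip; in line with the centre of mass, so the piece hangs straight when pinched across its 36 mm thickness just below here
- piece_crook (a point): point in the piece's inner corner: on the foot's inner side (the face that comes to lie on the bar), 10 mm from the leg's inner side, half-way through the thickness; it lies on the middle of the bar's top when the piece hangs. From the foot's inner side to the foot-end face is 36 mm
- rest_seat (a point): seat of the fixed blue rest, a channel that leans back 20 degrees from vertical, towards the rest's own +x. Seat square to the channel, 52 mm deep, 44 mm between the cheeks; point mid-seat, 24 mm in front of the back panel, 42 mm above the table. Along the channel the cheeks rise 65 mm, then flare out up to 80 mm; front lip 14 mm, back panel (56 mm wide) 120 mm high
- piece: L-shaped brass piece, matte gold, 36 mm thick, 0.3 to 0.5 kg: long leg 200 x 36 mm; a foot 36 mm wide across one end sticks out 62 mm sideways beyond the leg (98 x 200 mm overall). Origin: centre of the outline's underside. Axes (for all points of the piece): y along the leg from plain end to foot end, x the way the foot sticks out, z through the thickness, up at the start
- rail_mid (a point): middle of the top face of the fixed rail's black rubber-covered bar, non-slip (frame: z up, y along the bar, x across). Flat bar 20 mm wide, 45 mm tall, 270 mm long, top 210 mm above the table; posts 122 mm either side of the middle (foot plates 130 x 50 mm); two red collars, 28 mm wide, 12 mm along the bar, 4 mm proud of it, centred 66 mm either side of the middle
- rail: the whole rail: origin on the table under the bar's middle
- rest: the whole blue rest, fixed, base plate 170 x 100 mm: origin on the table under its base; z up, x from its open front to its back, y across. Its front faces roughly to the robot's left, so it leans to the right
- glue_bottle: bystander: white glue bottle with red tip, 34 mm across, 100 mm high, stands upright; origin at the centre of its underside
- tape_yellow: bystander: yellow tape roll lying flat, 64 mm across, 19 mm high; origin at the centre of its underside
- tape_black: bystander: black tape roll lying flat, 70 mm across, 18 mm high; origin at the centre of its underside
- pin_tray: bystander: small clear tray of brass pins, 84 x 114 x 32 mm; origin at the centre of its underside
Things that resemble listed ones, but are neither listed nor needed, are in the scene too. What is shaped like the rest but turquoise is not meant.

How it is judged:
On the way, in this order (a step that is already met when the one before it is completed fails the run):
1. the piece stands propped in the rest, plain end down on the seat, let go and still (distance between piece_end and rest_seat below 0.025 m and angle between piece's own y axis and vertical below 0.55 rad and contact force between the fingers and piece below 0.1 N and linear speed of piece below 0.02 m/s), for 0.2 s.
2. the piece has been taken again and lifted out of the rest (distance between piece_end and rest_seat above 0.06 m and contact force between the fingers and piece above 1 N), for 0.1 s.
At the end, for the whole second after the job is handed in: the piece hangs at rest on the bar, foot end up, its inner-corner point within 16 mm of the middle of the bar's top across the bar, 14 mm in height and 46 mm of the rail's middle along the bar, square to the bar within 0.35 rad, its leg within 0.4 rad of vertical, on either side of the bar (x of piece_crook in the frame of rail_mid between -0.016 and 0.016 m and z of piece_crook in the frame of rail_mid between -0.014 and 0.014 m and y of piece_crook in the frame of rail_mid between -0.046 and 0.046 m and angle between the z axis of piece and the y axis of rail, either way round below 0.35 rad and angle between piece's own y axis and vertical below 0.4 rad and height (world z) of piece_top above 0.2 m and contact force between piece and rail above 1 N and linear speed of piece below 0.03 m/s and angular speed of piece below 0.3 rad/s); the robot touches nothing.
It fails at once if the glue bottle is moved more than 30 mm or tipped over (distance of glue_bottle from where it was at the start of the episode above 0.03 m or angle between glue_bottle's own z axis and vertical above 0.6 rad).
It fails at once if a tape roll or the pin tray is moved more than 30 mm (distance of any of tape_yellow, tape_black, pin_tray from where it was at the start of the episode above 0.03 m).
It also fails if it takes over 69 s, if anything falls off the work surface, if the arm or the gripper's body presses on something with over 40 N, if the wrist force passes 120 N, or if a joint passes its speed limit or range.

## Robot

A 7-joint arm with a two-finger parallel gripper is mounted at the origin on a cart in front of the work surface, level with it; the furniture and walls round the work are solid. World frame = base frame: x ahead of the robot, y to its left, z up, the work surface at z = 0. Lengths are in m, angles in rad, forces in N, time in s.
With the tool pointing down it reaches from about 0.35 to 0.9 m from the base axis. Payload 8.1 kg.
Tool frame: the origin (TCP) lies where the fingers leave the gripper's body, on its centre line; the fingertips stand 73 mm ahead of it and the grasp point (between the pads) lies 54 mm ahead of it; z points along the fingers, y is the line along which they close (so a half turn about z gives the same grasp; the last joint's range is limited). The gripper opens to 85 mm and grips with 20 to 120 N. Pads are 22 mm wide; open, the fingers measure 114 mm over their backs; the gripper's body (76 mm by 85 mm) begins 54 mm behind the grasp point. The pads swing forward as they close: fully open they stand 13 mm farther back than shut.
Start: joints at [-0.103, 0.434, 0.025, 1.573, -0.012, 1.134, -0.075], TCP at [0.625, -0, 0.304] pointing down, gripper open.
Joint ranges: [-2.62, 2.62], [-0.44, 2.09], [-1.27, 1.32], [0.08, 2.57], [-1.32, 4.46], [0.12, 2], [-2.74, 2.74]. Speed limits (rad/s): [2.22, 2.22, 3.01, 3.01, 3.14, 3.14, 3.14].

## Interface

Orientations are given as a rotation vector (axis times angle).
In Python, from workcell import r, optics gives the robot as it stands.
- The arm moves only by the tool drive_tool, never from a script. Its argument "steps" is a list of rows, each a list of 7 numbers: the turn, a rotation vector about the tool's x, y, z in degrees, then the shift along the tool's x, y, z in mm, then the closure, from 0 (fully open) to 1 (shut). A call has exactly 8 rows; each row is the pose to reach, as a shift and turn from the pose commanded when the call began, along the tool's axes at that moment; what a row does not reach only later rows make up. A row lasts 1/8 s, in which the tool goes at most 62.5 mm and 10.7 degrees, less where a joint would pass 70% of its speed; a pose out of reach is approached as far as the arm can. A call with a gripper value outside its range is refused whole. The fingers move at their own pace and stop on an object; "force" is the grip in N (left out, the last holds). Time passes only in rows, so rows that repeat a pose let the fingers close, or fill a call up. It gives the time, the measured TCP pose, the force, the opening and the grip force at its end, in the units of the state.
- r.get_obs(): the state, without advancing time (a new reading comes with each control period).
- optics.snapshot(name): name is "scene" or "side" or "wrist"; returns a dict with "color" (400x640x3 uint8, red, green, blue), "fx", "fy", "cx", "cy" (pixels), "xyz" and "attitude" of the camera in the world; the wrist camera has in their place "mount" (4x4, takes a point from camera to tool coordinates, whose origin is the TCP and whose axes are the flange's). Camera axes: x right, y down, z forward; pixel columns grow to the right and rows downward; lengths in m; the calibration is good to about 2 mm. A picture is of the moment at which its call begins: read the wrist's pose just before it. There is no depth.
- r.finish_job(): hands the job in; it is judged then, once.
The state is a dict: "clock": time; "joint_pos": joint angles; "qvel": joint speeds; "joint_torque": joint torques, N m; "tcp_pos": TCP position; "eef_rot": TCP orientation; "contact_force": force on the tool from outside, world axes, zero at the start; "ft_torque": the same for the moment, N m; "gripper_width": opening from 0.0 (shut) to 1.0 (fully open); "grasp_force": force on a finger pad.
Only numpy, scipy, OpenCV 4.12 (cv2) and the standard library are available. Lean on these libraries where they do the work, as an engineer would, in place of code of your own. Each camera call takes 0.05 s, during which the arm holds its last target. There are 200 camera calls.

## Working session

There is one attempt and no reset: what is moved stays moved. The work goes in short steps, Python scripts to look and compute and a tool call to move; the robot and the scene stay as the last step left them, time stands still between calls to the robot, and variables do not carry over. Pictures are saved under pics/ and viewed, at most 10 in all, crops included, and the job is handed in when it is done.

Besides the shell and the picture viewer there is one more tool, called after ">>>" as a command line: name --pt "numbers of a row" for each row, then --argument value for the rest. drive_tool: Moves the arm, as the interface text tells. Its arguments: {"type":"object","properties":{"steps":{"type":"array","items":{"type":"array","items":{"type":"number"}}},"force":{"type":"number"}},"required":["steps"]}

```bash
ls; mkdir -p pics; cat > h.py <<'E'
import numpy as np, cv2, json
from scipy.spatial.transform import Rotation as R
from workcell import r, optics
def snap(name,fn):
    o=r.get_obs(); s=optics.snapshot(name); cv2.imwrite(f'pics/{fn}.png',s['color'][:,:,::-1])
    if name=='wrist':
        T=np.eye(4);T[:3,:3]=R.from_rotvec(o['eef_rot']).as_matrix();T[:3,3]=o['tcp_pos'];C=T@np.array(s['mount'])
    else:
        C=np.eye(4);a=np.array(s['attitude']);C[:3,:3]=R.from_rotvec(a).as_matrix() if a.size==3 else a.reshape(3,3);C[:3,3]=s['xyz']
    np.savez(f'pics/{fn}.npz',C=C,K=[s['fx'],s['fy'],s['cx'],s['cy']],img=s['color'])
    return s
def load(fn):
    d=np.load(f'pics/{fn}.npz');return d['C'],d['K'],d['img']
def ray(fn,u,v):
    C,K,_=load(fn);d=C[:3,:3]@np.array([(u-K[2])/K[0],(v-K[3])/K[1],1]);return C[:3,3],d/np.linalg.norm(d)
def onz(fn,u,v,z):
    p,d=ray(fn,u,v);return p+d*(z-p[2])/d[2]
def tri(f1,p1,f2,p2):
    a,d=ray(f1,*p1);b,e=ray(f2,*p2)
    t=np.linalg.lstsq(np.c_[d,-e],b-a,rcond=None)[0]
    x,y=a+t[0]*d,b+t[1]*e;return (x+y)/2,np.linalg.norm(x-y)
def proj(fn,P):
    C,K,_=load(fn);q=(np.asarray(P)-C[:3,3])@C[:3,:3];return np.c_[q[:,0]/q[:,2]*K[0]+K[2],q[:,1]/q[:,2]*K[1]+K[3]]
E
python3 - <<'E'
from h import *
for n in('scene','side','wrist'):
    s=snap(n,n+'0');C,K,_=load(n+'0');print(n,C.round(3).tolist(),K, s.get('attitude'))
print(r.get_obs())
a=[load(n+'0')[2] for n in('scene','side')]
E
```

```text
pics
scene [[-0.786, -0.272, 0.555, -0.097], [-0.618, 0.358, -0.7, 0.889], [-0.008, -0.893, -0.449, 0.688], [0.0, 0.0, 0.0, 1.0]] [388.0325002  388.0325002  322.5915772  195.19566335] [-0.78349861  2.28123283 -1.40172578]
side [[-0.874, -0.307, 0.377, -0.019], [-0.486, 0.552, -0.678, 1.137], [-0.0, -0.775, -0.632, 1.123], [0.0, 0.0, 0.0, 1.0]] [405.91811974 405.91811974 322.09013972 204.93386939] [-0.66689963  2.57317331 -1.22235753]
wrist [[1.0, 0.0, -0.001, 0.625], [0.0, -0.957, -0.292, 0.074], [-0.001, 0.292, -0.957, 0.372], [0.0, 0.0, 0.0, 1.0]] [351.69967707 351.69967707 315.49444386 197.06185762] None
{'clock': 0.15, 'joint_pos': array([-0.10262881,  0.4350528 ,  0.02498229,  1.57388015, -0.01157437,
        1.13400136, -0.07511079]), 'qvel': array([-0.00104888, -0.00147383,  0.00098807, -0.00241477,  0.00055327,
       -0.00019783, -0.0009177 ]), 'joint_torque': array([ 1.93215681e-03, -6.70885992e+01,  1.02606665e+00, -3.16448736e+01,
        1.57136447e-02,  9.07747715e-03, -7.57739531e-05]), 'tcp_pos': array([ 6.24705758e-01, -3.18776675e-05,  3.03315666e-01]), 'eef_rot': array([-2.22096670e+00, -2.22086211e+00,  1.47195600e-03]), 'contact_force': array([0.4854883 , 0.0249867 , 0.46707576]), 'ft_torque': array([ 0.04573219, -0.04385314,  0.02509961]), 'grasp_force': 0.0, 'gripper_width': 1.0004106252115048}
```

View pics/scene0.png

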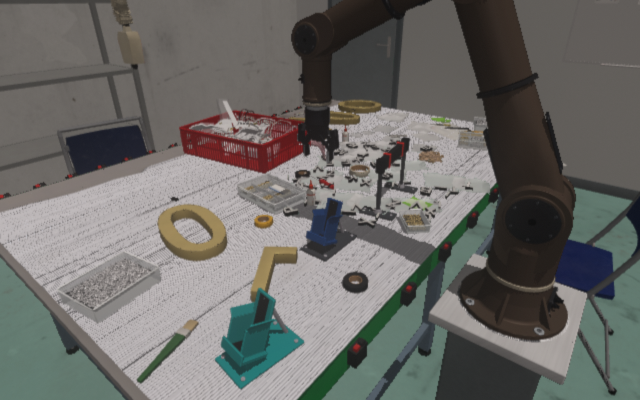

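View pics/side0.png

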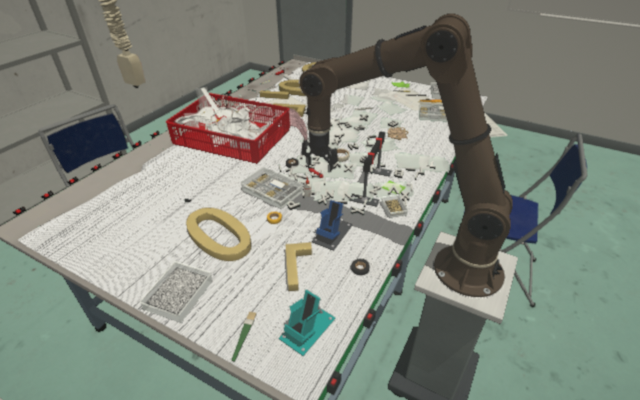

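View pics/wrist0.png

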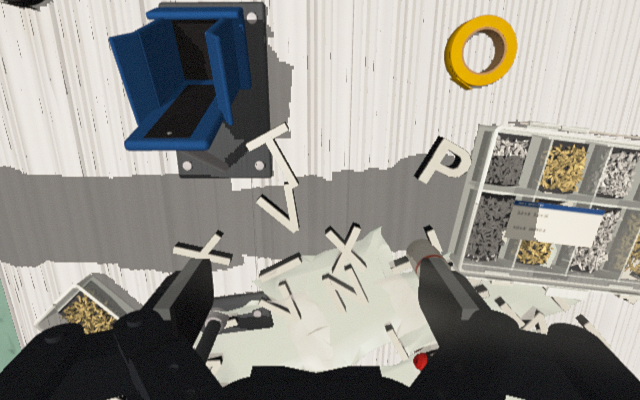

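```bash
python3 - <<'E'
from h import *
C,K,i=load('side0')
for n,u in dict(foot_tip=(309,248),corner=(288,246),end=(293,288),tapeb=(360,267),blue=(330,235),tapey=(274,217),tray=(396,207),bottle=(331,165)).items(): print(n,onz('side0',*u,.02).round(3))
for p in [((380,157),(366,158)),((404,143),(380,134)),((380,208),(364,200)),((402,184),(379,172))]: print(tri('scene0',p[0],'side0',p[1]))
a=load('scene0')[2][90:340,150:470];cv2.imwrite('pics/c1.png',cv2.resize(a[:,:,::-1],None,fx=2.4,fy=2.4,interpolation=2))
E
```

```text
foot_tip [0.556 0.205 0.02 ]
corner [0.632 0.235 0.02 ]
end [0.506 0.398 0.02 ]
tapeb [0.346 0.198 0.02 ]
blue [0.52  0.103 0.02 ]
tapey [0.775 0.12  0.02 ]
tray [ 0.356 -0.187  0.02 ]
bottle [ 0.751 -0.337  0.02 ]
(array([ 0.5154119 , -0.19854453,  0.21087316]), np.float64(0.0006185030575422155))
(array([ 0.56547079, -0.47448568,  0.17422696]), np.float64(0.0015058681383808075))
(array([ 0.47953026, -0.14254785,  0.04619411]), np.float64(0.015406132238658322))
(array([ 0.50323344, -0.35225529,  0.05432715]), np.float64(0.007286157875377798))
```

View pics/c1.png

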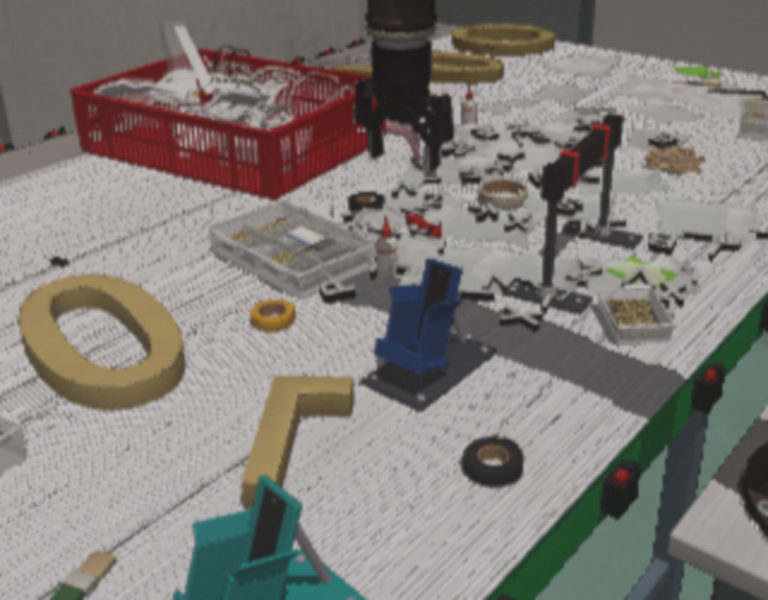

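>>> drive_tool --pt "0 0 0 50 -15 0 0" --pt "0 0 0 100 -30 0 0" --pt "0 0 0 150 -50 0 0" --pt "0 0 0 190 -60 -20 0" --pt "0 0 0 200 -60 -30 0" --pt "0 0 0 200 -60 -30 0" --pt "0 0 0 200 -60 -30 0" --pt "0 0 0 200 -60 -30 0"

```text
clock: 1.15
tcp_pos: [0.5653, 0.1983, 0.3332]
eef_rot: [2.224, 2.219, -0.002]
contact_force: [-0.1, 0.7, 0.4]
gripper_width: 0.999
grasp_force: 0.0
```

```bash
python3 - <<'E'
from h import *
snap('wrist','w1');print(load('w1')[0].round(3).tolist())
E
```

```text
[[1.0, -0.002, -0.001, 0.565], [-0.002, -0.956, -0.292, 0.273], [-0.001, 0.292, -0.956, 0.402], [0.0, 0.0, 0.0, 1.0]]
```

View pics/w1.png

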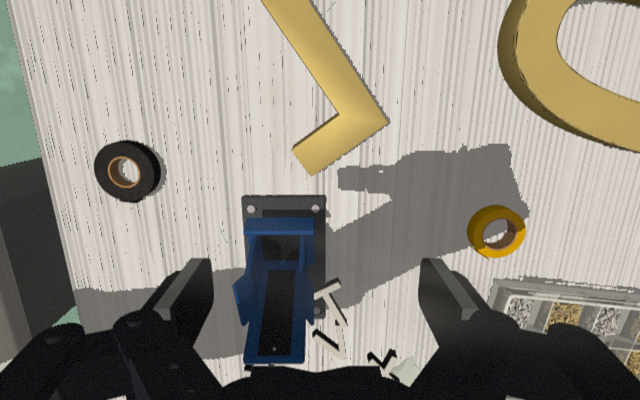

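```bash
python3 - <<'E'
from h import *
i=load('w1')[2]
hsv=cv2.cvtColor(i,cv2.COLOR_RGB2HSV)
m=cv2.inRange(hsv,(15,70,90),(30,255,255));m[:, 430:]=0
n,l,st,c=cv2.connectedComponentsWithStats(m);k=1+st[1:,4].argmax();print(st[k])
cn=max(cv2.findContours((l==k).astype(np.uint8),0,2)[0],key=cv2.contourArea)
ap=cv2.approxPolyDP(cn,6,True)[:,0];print(ap.tolist())
for p in ap:print(p,onz('w1',*p,.036).round(4))
a=cv2.resize(i[180:380,200:360],None,fx=3.5,fy=3,interpolation=2)
cv2.imwrite('pics/c2.png',a[:,:,::-1])
E
```

```text
[ 261    0  127  176 8190]
[[261, 0], [337, 111], [292, 148], [312, 175], [387, 121], [308, 0]]
[261   0] [0.5148 0.3523 0.036 ]
[337 111] [0.5869 0.252  0.036 ]
[292 148] [0.5405 0.2145 0.036 ]
[312 175] [0.5612 0.1856 0.036 ]
[387 121] [0.638  0.2419 0.036 ]
[308   0] [0.5584 0.3522 0.036 ]
```

View pics/c2.png

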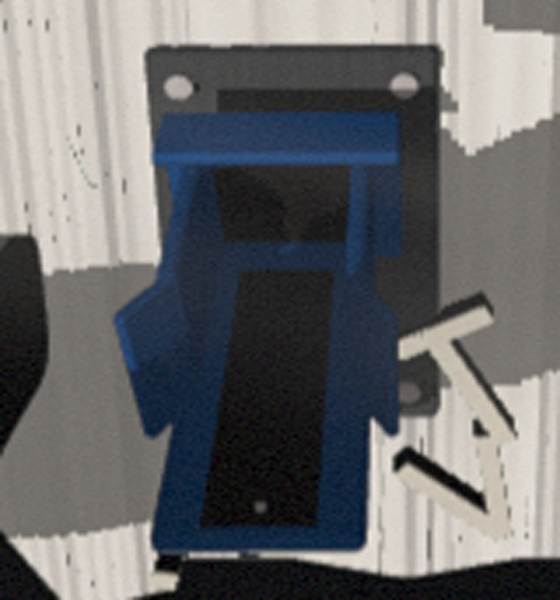

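```bash
python3 - <<'E'
from h import *
c=np.array
def px(x,y):return 200+x/3.5,180+y/3
A=[onz('w1',*px(x,543),.1466) for x in(152,363)];B=[onz('w1',*px(x,163),.0648) for x in(153,399)]
D=[onz('w1',*px(x,47),.008) for x in(148,440)]
for q in(A,B,D):print([p.round(4).tolist() for p in q],'mid',(sum(q)/2).round(4), np.linalg.norm(q[1]-q[0]))
# screw dot at panel (260,507)
# rail collars: red mask in scene & side near the rail
for n,(x0,y0,x1,y1) in dict(scene0=(370,130,415,180),side0=(355,125,395,180)).items():
    i=load(n)[2];m=cv2.inRange(cv2.cvtColor(i,cv2.COLOR_RGB2HSV),(0,120,70),(8,255,255))
    _,_,st,ce=cv2.connectedComponentsWithStats(m[y0:y1,x0:x1]);
    for s,k in zip(st[1:],ce[1:]):
        if s[4]>5:print(n,s[:5]+[x0,y0,0,0,0],k+[x0,y0])
E
```

```text
[[0.501, 0.0434, 0.1466], [0.5543, 0.0433, 0.1466]] mid [0.5276 0.0433 0.1466] 0.05330904619795328
[[0.4906, 0.1296, 0.0648], [0.5633, 0.1295, 0.0648]] mid [0.5269 0.1295 0.0648] 0.07274422459923924
[[0.4793, 0.1543, 0.008], [0.5768, 0.1541, 0.008]] mid [0.5281 0.1542 0.008 ] 0.09751951545947035
scene0 [397 141   8  15  39] [401.20512821 146.05128205]
scene0 [384 153   8  14  38] [388.55263158 157.34210526]
side0 [376 138   6   9  24] [379.375 140.375]
side0 [368 152   7   8  23] [371.60869565 154.52173913]
```

```bash
python3 - <<'E'
from h import *
a=tri('scene0',(401.2,146),'side0',(379.4,140.4));b=tri('scene0',(388.5,157.3),'side0',(371.6,154.5))
print(a,b,(a[0]+b[0])/2,np.degrees(np.arctan2(*(a[0]-b[0])[[0,1]])))
# grasp target
d=np.array([.588,-.809,0]);f=np.array([-.809,-.588,0]);O=np.array([.638,.2419,.018])+[.001,0,0]
g=O+.018*f-.075*d;g[2]=.026
t=np.radians(25); z=np.array([0,0,-1])*np.cos(t)-d*np.sin(t); y=-f; x=np.cross(y,z); Rm=np.c_[x,y,z]
tcp=g-.054*z;print('tcp',tcp,'x',x)
o=r.get_obs();R0=R.from_rotvec(o['eef_rot'])
print('turn',np.degrees((R0.inv()*R.from_matrix(Rm)).as_rotvec()),'shift',R0.inv().apply(tcp-o['tcp_pos'])*1000,'hover',R0.inv().apply(tcp-.08*z-o['tcp_pos'])*1000)
E
```

```text
(array([ 0.53370897, -0.38769841,  0.19285659]), np.float64(0.0013341485451404018)) (array([ 0.51993445, -0.26901022,  0.18738587]), np.float64(0.0023493393222306096)) [ 0.52682171 -0.32835432  0.19012123] 173.38007782225037
tcp [0.59375698 0.2735285  0.07494062] x [-0.53290898  0.733203    0.42271335]
turn [  7.82293359  24.19335693 -35.55938426] shift [ 75.19498882  28.57987247 258.28939218] hover [ 47.82567916  48.45759558 185.7907425 ]
```

>>> drive_tool --pt "1.6 4.8 -7.1 10 10 40 0" --pt "3.1 9.7 -14.2 20 20 80 0" --pt "4.7 14.5 -21.4 30 30 120 0" --pt "6.3 19.4 -28.5 40 40 160 0" --pt "7.8 24.2 -35.6 48 48 186 0" --pt "7.8 24.2 -35.6 48 48 186 0" --pt "7.8 24.2 -35.6 48 48 186 0" --pt "7.8 24.2 -35.6 48 48 186 0"

```text
clock: 2.2
tcp_pos: [0.6131, 0.2487, 0.1501]
eef_rot: [-1.241, -2.446, -0.279]
contact_force: [-0.3, 0.5, 0.6]
gripper_width: 0.998
grasp_force: 0.0
```

```bash
python3 - <<'E'
from h import *
snap('wrist','w2');o=r.get_obs();print(o['joint_pos'],o['tcp_pos'])
i=load('w2')[2]
hsv=cv2.cvtColor(i,cv2.COLOR_RGB2HSV)
m=cv2.inRange(hsv,(15,70,90),(30,255,255))
for cn in cv2.findContours(m,0,2)[0]:
    if cv2.contourArea(cn)>1500:
        ap=cv2.approxPolyDP(cn,5,True)[:,0]
        for p in ap:print(p,onz('w2',*p,.036).round(4))
E
```

```text
[-0.09351649  0.75168535 -0.32486401  1.51734604 -0.23049017  1.03333787
  0.41554092] [0.61306895 0.24874426 0.15003048]
[251 288] [0.5751 0.2388 0.036 ]
[214 288] [0.558  0.2262 0.036 ]
[212 308] [0.564  0.2169 0.036 ]
[193 345] [0.5679 0.1949 0.036 ]
[197 352] [0.572  0.1933 0.036 ]
[220 352] [0.5824 0.2009 0.036 ]
[228 329] [0.5784 0.2132 0.036 ]
[244 331] [0.5864 0.2177 0.036 ]
[240 311] [0.5779 0.225  0.036 ]
[288  27] [0.4952 0.3812 0.036 ]
[282 286] [0.5888 0.2501 0.036 ]
[266 292] [0.5834 0.242  0.036 ]
[275 330] [0.6002 0.2284 0.036 ]
[294 340] [0.6121 0.2304 0.036 ]
[298 334] [0.612  0.2343 0.036 ]
[323 353] [0.6293 0.2344 0.036 ]
[333 347] [0.632  0.2403 0.036 ]
[339 352] [0.6363 0.2401 0.036 ]
[342  29] [0.5238 0.4004 0.036 ]
```

View pics/w2.png

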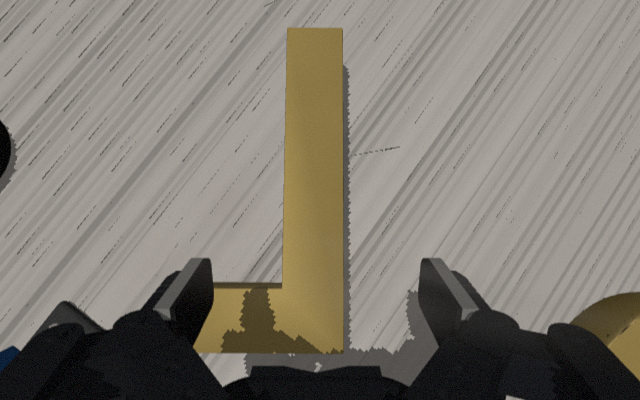

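>>> drive_tool --pt "0 0 0 0 0 30 0" --pt "0 0 0 0 0 60 0" --pt "0 0 0 0 0 76 0" --pt "0 0 0 0 0 76 0.2" --pt "0 0 0 0 0 76 1" --pt "0 0 0 0 0 76 1" --pt "0 0 0 0 0 76 1" --pt "0 0 0 0 0 76 1" --force 80

```text
clock: 3.25
tcp_pos: [0.5953, 0.2734, 0.0805]
eef_rot: [-1.242, -2.444, -0.279]
contact_force: [-0.5, -2.4, 6.4]
gripper_width: 0.405
grasp_force: 81.1
```

```bash
cat >> h.py <<'E'
from scipy.spatial.transform import Slerp
def T_(Rm,p):
    T=np.eye(4);T[:3,:3]=Rm;T[:3,3]=p;return T
def now():
    o=r.get_obs();return T_(R.from_rotvec(o['eef_rot']).as_matrix(),np.array(o['tcp_pos']))
def rel(T0,T):
    D=np.linalg.inv(T0)@T;return np.r_[np.degrees(R.from_matrix(D[:3,:3]).as_rotvec()),D[:3,3]*1000]
def path(T0,T1,n,lift=0):
    s=Slerp([0,1],R.from_matrix([T0[:3,:3],T1[:3,:3]]))
    for k in range(1,n+1):
        a=k/n;T=T_(s(a).as_matrix(),T0[:3,3]*(1-a)+T1[:3,3]*a);T[2,3]+=lift*4*a*(1-a);print(k,rel(T0,T).round(1).tolist())
seat=np.array([.527,.1075,.042]);c2,s2=np.cos(np.radians(20)),np.sin(np.radians(20))
ux=np.array([0,-s2,c2]);nx=np.array([0,-c2,-s2])
PR=np.c_[[-1,0,0],ux,np.cross([-1,0,0],ux)]
E
python3 - <<'E'
from h import *
d=np.array([.588,-.809,0]);f=np.array([-.809,-.588,0]);P=T_(np.c_[f,d,[0,0,1]],[.508,.392,.018])
G=now();E=np.linalg.inv(P)@G;np.save('E.npy',E);print('grasp in piece',E[:3,3], (E@np.array([0,0,.054,1])))
Q=T_(PR,seat+.003*nx+.09*ux)@E;Q2=T_(PR,seat+.003*nx)@E
print(Q[:3,3],Q2[:3,3],rel(G,Q));path(G,Q,16,.05)
E
```

```text
grasp in piece [-0.00090468  0.14719937  0.06245253] [-0.00103679  0.1244215   0.01349301  1.        ]
[0.52790468 0.08224014 0.28522846] [0.52790468 0.11302196 0.20065613] [   6.86743254  -67.63514024   37.53184172  -17.46597816 -166.3976545
 -234.60686104]
1 [0.4, -4.2, 2.3, 3.9, -10.4, -25.3]
2 [0.9, -8.5, 4.7, 7.0, -20.7, -49.2]
3 [1.3, -12.7, 7.0, 9.6, -31.1, -71.6]
4 [1.7, -16.9, 9.4, 11.5, -41.5, -92.7]
5 [2.1, -21.1, 11.7, 12.7, -51.9, -112.3]
6 [2.6, -25.4, 14.1, 13.2, -62.2, -130.5]
7 [3.0, -29.6, 16.4, 13.1, -72.6, -147.3]
8 [3.4, -33.8, 18.8, 12.4, -83.0, -162.6]
9 [3.9, -38.0, 21.1, 10.9, -93.4, -176.6]
10 [4.3, -42.3, 23.5, 8.9, -103.8, -189.1]
11 [4.7, -46.5, 25.8, 6.1, -114.3, -200.3]
12 [5.2, -50.7, 28.1, 2.7, -124.7, -210.0]
13 [5.6, -55.0, 30.5, -1.3, -135.1, -218.2]
14 [6.0, -59.2, 32.8, -6.1, -145.5, -225.1]
15 [6.4, -63.4, 35.2, -11.4, -156.0, -230.6]
16 [6.9, -67.6, 37.5, -17.5, -166.4, -234.6]
```

>>> drive_tool --pt "0.4 -4.2 2.3 4 -10 -25 1" --pt "0.9 -8.5 4.7 7 -21 -49 1" --pt "1.3 -12.7 7.0 10 -31 -72 1" --pt "1.7 -16.9 9.4 11.5 -41 -93 1" --pt "2.1 -21.1 11.7 13 -52 -112 1" --pt "2.6 -25.4 14.1 13 -62 -130 1" --pt "3.0 -29.6 16.4 13 -73 -147 1" --pt "3.4 -33.8 18.8 12 -83 -163 1"

```text
clock: 4.25
tcp_pos: [0.561, 0.1775, 0.2327]
eef_rot: [1.776, 2.472, -0.28]
contact_force: [-0.0, 0.6, -4.5]
gripper_width: 0.404
grasp_force: 80.9
```

```bash
python3 - <<'E'
from h import *
o=r.get_obs();print(o['joint_pos'])
E=np.load('E.npy');G=now();Q=T_(PR,seat+.003*nx+.09*ux)@E;path(G,Q,8)
E
```

```text
[-0.5121487   0.49307399  0.05157644  1.68502452  0.15265266  1.09244107
 -0.21946607]
1 [0.4, -4.2, 2.3, -10.9, -8.2, -3.9]
2 [0.8, -8.4, 4.7, -21.8, -16.5, -7.9]
3 [1.3, -12.7, 7.0, -32.7, -24.7, -11.8]
4 [1.7, -16.9, 9.4, -43.6, -33.0, -15.7]
5 [2.1, -21.1, 11.7, -54.5, -41.2, -19.7]
6 [2.5, -25.3, 14.0, -65.4, -49.4, -23.6]
7 [3.0, -29.5, 16.4, -76.3, -57.7, -27.6]
8 [3.4, -33.7, 18.7, -87.2, -65.9, -31.5]
```

>>> drive_tool --pt "0.4 -4.2 2.3 -11 -8 -4 1" --pt "0.8 -8.4 4.7 -22 -16 -8 1" --pt "1.3 -12.7 7.0 -33 -25 -12 1" --pt "1.7 -16.9 9.4 -44 -33 -16 1" --pt "2.1 -21.1 11.7 -54.5 -41 -20 1" --pt "2.5 -25.3 14.0 -65 -49 -24 1" --pt "3.0 -29.5 16.4 -76 -58 -28 1" --pt "3.4 -33.7 18.7 -87 -66 -31.5 1"

```text
clock: 5.25
tcp_pos: [0.5281, 0.0827, 0.2845]
eef_rot: [1.756, 1.764, -0.727]
contact_force: [0.3, -0.1, -3.7]
gripper_width: 0.407
grasp_force: 81.0
```

>>> drive_tool --pt "0 0 0 0 0 0 1" --pt "0 0 0 0 0 0 1" --pt "0 0 0 0 0 0 1" --pt "0 0 0 0 0 0 1" --pt "0 0 0 0 0 0 1" --pt "0 0 0 0 0 0 1" --pt "0 0 0 0 0 0 1" --pt "0 0 0 0 0 0 1"

```text
clock: 6.25
tcp_pos: [0.5282, 0.0827, 0.2841]
eef_rot: [1.756, 1.766, -0.728]
contact_force: [0.1, -0.3, -4.0]
gripper_width: 0.408
grasp_force: 81.0
```

```bash
python3 - <<'E'
from h import *
o=r.get_obs();print(o['joint_pos'])
snap('scene','s3');snap('side','d3');snap('wrist','w3')
E=np.load('E.npy');G=now();Q=T_(PR,seat+.003*nx+.09*ux)@E;print(rel(G,Q))
a=[load(n)[2] for n in('s3','d3','w3')]
cv2.imwrite('pics/c3.png',np.hstack([cv2.resize(a[0][110:270,230:370],None,fx=2.8,fy=2.8,interpolation=2),cv2.resize(a[1][110:270,250:370],None,fx=2.8,fy=2.8,interpolation=2)])[:,:,::-1])
E
```

```text
[-0.79315438  0.50845489  0.29060231  1.77130007  0.54197212  1.34518543
 -0.75394332]
[-0.01290584 -0.13766885  0.14775899 -1.1498831  -0.32324791 -0.43334621]
```

View pics/c3.png

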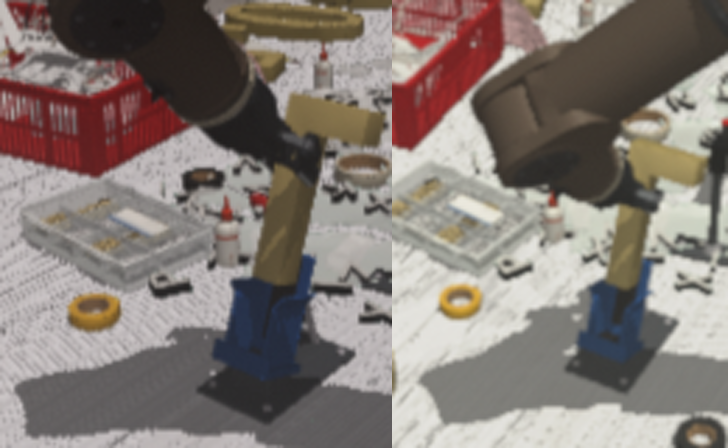

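>>> drive_tool --pt "0 0 0 18 0 8.5 1" --pt "0 0 0 36 0 17 1" --pt "0 0 0 49 0 23 1" --pt "0 0 0 58 0 27 1" --pt "0 0 0 67 0 31 1" --pt "0 0 0 75 0 35 1" --pt "0 0 0 75 0 35 1" --pt "0 0 0 75 0 35 1"

```text
clock: 7.4
tcp_pos: [0.5281, 0.1109, 0.2067]
eef_rot: [1.756, 1.766, -0.728]
contact_force: [-0.0, 0.6, -3.6]
gripper_width: 0.406
grasp_force: 81.0
```

>>> drive_tool --pt "0 0 0 1 0 0.5 1" --pt "0 0 0 2 0 1 1" --pt "0 0 0 3 0 1.5 1" --pt "0 0 0 4 0 2 1" --pt "0 0 0 5 0 2.3 1" --pt "0 0 0 5 0 2.3 1" --pt "0 0 0 5 0 2.3 1" --pt "0 0 0 5 0 2.3 1"

```text
clock: 8.4
tcp_pos: [0.5279, 0.1127, 0.2016]
eef_rot: [1.756, 1.766, -0.728]
contact_force: [-0.8, -1.0, 5.5]
gripper_width: 0.406
grasp_force: 81.6
```

>>> drive_tool --pt "0 0 0 0 0 0 0.5" --pt "0 0 0 0 0 0 0.4" --pt "0 0 0 0 0 0 0.35" --pt "0 0 0 0 0 0 0.35" --pt "0 0 0 0 0 0 0.35" --pt "0 0 0 0 0 0 0.35" --pt "0 0 0 0 0 0 0.3" --pt "0 0 0 0 0 0 0.3"

```text
clock: 9.4
tcp_pos: [0.5279, 0.113, 0.2012]
eef_rot: [1.756, 1.766, -0.728]
contact_force: [-0.6, 0.2, -0.4]
gripper_width: 0.699
grasp_force: 0.0
```

>>> drive_tool --pt "0 0 0 0 0 -10 0.3" --pt "0 0 0 0 0 -25 0.3" --pt "0 0 0 0 0 -45 0.3" --pt "0 0 0 0 0 -75 0.3" --pt "0 0 0 0 0 -110 0.2" --pt "0 0 0 0 0 -150 0" --pt "0 0 0 0 0 -150 0" --pt "0 0 0 0 0 -150 0"

```text
clock: 10.4
tcp_pos: [0.5274, 0.2189, 0.3075]
eef_rot: [1.755, 1.767, -0.728]
contact_force: [-0.5, 0.2, -0.9]
gripper_width: 1.002
grasp_force: 0.0
```

```bash
python3 - <<'E'
from h import *
o=r.get_obs();print(o['joint_pos'])
snap('scene','s4');snap('side','d4');snap('wrist','w4')
for n,box in dict(s4=(230,110,370,270),d4=(250,110,370,270)).items():
    i=load(n)[2];x0,y0,x1,y1=box
    m=cv2.inRange(cv2.cvtColor(i,cv2.COLOR_RGB2HSV),(15,60,60),(30,255,255))[y0:y1,x0:x1]
    for cn in cv2.findContours(m,0,2)[0]:
        if cv2.contourArea(cn)>300: print(n,(cv2.approxPolyDP(cn,2.5,True)[:,0]+[x0,y0]).tolist())
    # predicted
    P=T_(PR,seat+.006*nx)
    pts=np.array([[x,y,z] for x,y in((-.018,.2),(.08,.2),(.08,.164)) for z in(-.018,.018)])
    print(proj(n,pts@P[:3,:3].T+P[:3,3]).round(0).tolist())
a=[load(n)[2] for n in('s4','d4','w4')]
cv2.imwrite('pics/c4.png',np.hstack([cv2.resize(a[0][120:270,230:370],(360,386),interpolation=2),cv2.resize(a[2],(440,386),interpolation=2)])[:,:,::-1])
E
```

```text
[-0.91775742  0.59364924  0.25239414  1.54274306  0.44903937  1.55387621
 -0.79641752]
s4 [[362, 181], [329, 172], [317, 233], [322, 235], [326, 219], [334, 214], [340, 189], [359, 191]]
s4 [[369, 110], [315, 111], [309, 119], [289, 118], [315, 124], [319, 121], [348, 124], [358, 122], [356, 112]]
[[335.0, 172.0], [329.0, 172.0], [363.0, 180.0], [356.0, 180.0], [360.0, 192.0], [353.0, 192.0]]
d4 [[357, 188], [333, 183], [331, 195], [334, 197], [328, 204], [324, 229], [330, 230], [340, 195], [355, 198]]
d4 [[338, 113], [290, 142], [280, 141], [277, 146], [284, 146], [284, 149], [280, 151], [274, 144], [270, 147], [277, 150], [270, 155], [269, 151], [262, 158], [258, 153], [255, 155], [260, 162], [254, 166], [257, 166], [258, 176], [263, 176], [259, 179], [261, 185], [274, 181], [267, 178], [273, 174], [276, 177], [275, 173], [280, 174], [280, 178], [286, 172], [306, 169], [310, 166], [304, 168], [308, 163], [332, 151], [332, 145], [340, 146], [342, 139], [346, 141], [346, 130]]
[[336.0, 180.0], [331.0, 182.0], [359.0, 188.0], [355.0, 190.0], [357.0, 197.0], [353.0, 199.0]]
```

View pics/c4.png

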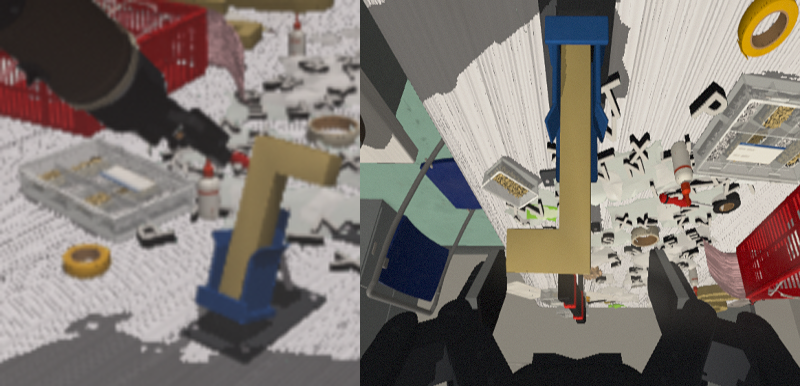

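```bash
cat >> h.py <<'E'
P0=T_(PR,seat+.006*nx)
GR=np.c_[np.cross(-PR[:,2],-ux),-PR[:,2],-ux]
def grasp(k,back,x=.0115):
    g=P0@np.array([x,.2-k,0,1]);return T_(GR,g[:3]+(.054+back)*ux)
E
python3 - <<'E'
from h import *
i=load('w4')[2]
m=cv2.inRange(cv2.cvtColor(i,cv2.COLOR_RGB2HSV),(15,60,60),(30,255,255))[:,:500]
for cn in cv2.findContours(m,0,2)[0]:
    if cv2.contourArea(cn)>2000: print((cv2.approxPolyDP(cn,4,True)[:,0]).tolist())
pts=np.array([[x,y,z] for x,y in((-.018,.2),(.08,.2),(.08,.164),(-.018,0)) for z in(-.018,.018)])
print(proj('w4',pts@P0[:3,:3].T+P0[:3,3]).round(0).tolist())
m=cv2.inRange(cv2.cvtColor(i,cv2.COLOR_RGB2HSV),(0,150,80),(8,255,255))[250:,240:450]
_,_,st,ce=cv2.connectedComponentsWithStats(m)
for s,k in zip(st[1:],ce[1:]):
    if s[4]>15:print('red',s,k+[240,250])
print(proj('w4',[[.5337,-.3877,.2],[.5199,-.269,.2]]))
G=now();Q=grasp(11,.1) if 0 else grasp(.011,.1);print(Q)
M=T_((Slerp([0,1],R.from_matrix([G[:3,:3],Q[:3,:3]]))(.45)).as_matrix(),[.515,.11,.46])
path(G,M,8);print(rel(G,Q));np.save('Q.npy',Q)
E
```

```text
[[334, 47], [292, 47], [290, 235], [214, 237], [213, 282], [317, 283], [327, 289], [351, 285], [345, 276], [335, 277]]
[[335.0, 279.0], [338.0, 284.0], [223.0, 279.0], [210.0, 283.0], [224.0, 237.0], [213.0, 236.0], [334.0, 64.0], [337.0, 42.0]]
red [ 57  35  18  35 150] [309.         309.02666667]
red [ 70  52  15  30 120] [320.38333333 321.36666667]
[[317.62284523 323.88630503]
 [309.80762287 312.65149445]]
[[ 1.         -0.         -0.          0.5155    ]
 [ 0.         -0.93969262  0.34202014 -0.01545106]
 [-0.         -0.34202014 -0.93969262  0.36226245]
 [ 0.          0.          0.          1.        ]]
1 [2.8, 2.8, 4.5, -23.1, -1.7, -4.0]
2 [5.7, 5.7, 9.0, -46.1, -3.3, -8.0]
3 [8.5, 8.5, 13.4, -69.2, -5.0, -11.9]
4 [11.4, 11.4, 17.9, -92.2, -6.6, -15.9]
5 [14.2, 14.2, 22.4, -115.3, -8.3, -19.9]
6 [17.0, 17.1, 26.9, -138.3, -10.0, -23.9]
7 [19.9, 19.9, 31.3, -161.4, -11.6, -27.9]
8 [22.7, 22.8, 35.8, -184.5, -13.3, -31.9]
[  50.45693404   50.65557326   79.6175764  -204.12278848  -13.01629374
  125.95179814]
```

>>> drive_tool --pt "2.8 2.8 4.5 -23 -2 -4 0" --pt "5.7 5.7 9 -46 -3 -8 0" --pt "8.5 8.5 13.4 -69 -5 -12 0" --pt "11.4 11.4 17.9 -92 -7 -16 0" --pt "14.2 14.2 22.4 -115 -8 -20 0" --pt "17 17.1 26.9 -138 -10 -24 0" --pt "19.9 19.9 31.3 -161 -12 -28 0" --pt "22.7 22.8 35.8 -184 -13 -32 0"

```text
clock: 11.55
tcp_pos: [0.5152, 0.11, 0.4602]
eef_rot: [2.695, 1.198, -0.495]
contact_force: [-0.3, 1.0, -0.3]
gripper_width: 1.001
grasp_force: 0.0
```

```bash
python3 - <<'E'
from h import *
G=now();path(G,np.load('Q.npy'),8);print(r.get_obs()['joint_pos'])
E
```

```text
1 [3.5, 3.5, 5.5, -6.5, 10.5, 15.6]
2 [6.9, 6.9, 10.9, -12.9, 21.0, 31.3]
3 [10.4, 10.4, 16.4, -19.4, 31.4, 46.9]
4 [13.8, 13.9, 21.8, -25.9, 41.9, 62.5]
5 [17.3, 17.4, 27.3, -32.3, 52.4, 78.2]
6 [20.7, 20.8, 32.8, -38.8, 62.9, 93.8]
7 [24.2, 24.3, 38.2, -45.3, 73.3, 109.4]
8 [27.6, 27.8, 43.7, -51.7, 83.8, 125.1]
[-0.6794007   0.3509263   0.41163316  1.39857809  0.05958853  1.72740367
 -1.00295665]
```

>>> drive_tool --pt "3.5 3.5 5.5 -6.5 10.5 15.6 0" --pt "6.9 6.9 10.9 -13 21 31 0" --pt "10.4 10.4 16.4 -19 31 47 0" --pt "13.8 13.9 21.8 -26 42 62 0" --pt "17.3 17.4 27.3 -32 52 78 0" --pt "20.7 20.8 32.8 -39 63 94 0" --pt "24.2 24.3 38.2 -45 73 109 0" --pt "27.6 27.8 43.7 -52 84 125 0"

```text
clock: 12.55
tcp_pos: [0.5159, -0.0159, 0.3616]
eef_rot: [-2.792, 0.002, -0.002]
contact_force: [-0.2, 0.2, -0.0]
gripper_width: 0.999
grasp_force: 0.0
```

>>> drive_tool --pt "0 0 0 0 0 0 0" --pt "0 0 0 0 0 0 0" --pt "0 0 0 0 0 0 0" --pt "0 0 0 0 0 0 0" --pt "0 0 0 0 0 0 0" --pt "0 0 0 0 0 0 0" --pt "0 0 0 0 0 0 0" --pt "0 0 0 0 0 0 0"

```text
clock: 13.55
tcp_pos: [0.5163, -0.0147, 0.3624]
eef_rot: [-2.794, -0.005, -0.0]
contact_force: [-0.6, -0.5, 0.7]
gripper_width: 1.0
grasp_force: 0.0
```

```bash
python3 - <<'E'
from h import *
G=now();print(rel(G,np.load('Q.npy')).round(1),r.get_obs()['joint_pos'].round(2))
snap('wrist','w5')
i=load('w5')[2]
m=cv2.inRange(cv2.cvtColor(i,cv2.COLOR_RGB2HSV),(15,60,60),(30,255,255))
for cn in cv2.findContours(m,0,2)[0]:
    if cv2.contourArea(cn)>1000: print((cv2.approxPolyDP(cn,4,True)[:,0]).tolist())
pts=np.array([[x,y,z] for x,y in((-.018,.2),(.08,.2),(.08,.164),(-.018,0)) for z in(-.018,.018)])
print(proj('w5',pts@P0[:3,:3].T+P0[:3,3]).round(0).tolist())
E
```

```text
[ 0.1  0.   0.2 -0.8  0.7 -0.1] [-0.33  0.26  0.57  1.78 -0.5   1.27 -1.16]
[[639, 311], [630, 304], [634, 299], [624, 294], [626, 286], [602, 269], [594, 271], [594, 280], [588, 274], [588, 279], [579, 279], [582, 286], [575, 280], [571, 287], [566, 284], [568, 289], [561, 286], [525, 303], [537, 308], [534, 314], [541, 315], [546, 327], [551, 320], [568, 323], [570, 318], [583, 327], [597, 324], [599, 317], [609, 321], [615, 313], [623, 317], [623, 311]]
[[296, 136], [290, 173], [304, 307], [354, 303], [348, 167], [327, 135]]
[[345.0, 168.0], [286.0, 167.0], [341.0, 306.0], [289.0, 306.0], [338.0, 280.0], [292.0, 279.0], [331.0, 131.0], [300.0, 131.0]]
```

>>> drive_tool --pt "0 0 -4.2 0 5 15 0" --pt "0 0 -4.2 0 5 35 0" --pt "0 0 -4.2 0 5 55 0" --pt "0 0 -4.2 0 5 70 0" --pt "0 0 -4.2 0 5 82 0" --pt "0 0 -4.2 0 5 92 0" --pt "0 0 -4.2 0 5 99 0" --pt "0 0 -4.2 0 5 99 0"

```text
clock: 14.6
tcp_pos: [0.5162, 0.0145, 0.2673]
eef_rot: [-2.792, -0.108, -0.018]
contact_force: [0.1, -0.3, 0.2]
gripper_width: 1.001
grasp_force: 0.0
```

>>> drive_tool --pt "0 0 0 0 0 0 0.3" --pt "0 0 0 0 0 0 0.45" --pt "0 0 0 0 0 0 0.5" --pt "0 0 0 0 0 0 0.6" --pt "0 0 0 0 0 0 1" --pt "0 0 0 0 0 0 1" --pt "0 0 0 0 0 0 1" --pt "0 0 0 0 0 0 1" --force 80

```text
clock: 15.6
tcp_pos: [0.5166, 0.0152, 0.2686]
eef_rot: [-2.79, -0.108, -0.02]
contact_force: [-1.2, 1.7, 6.6]
gripper_width: 0.413
grasp_force: 78.8
```

>>> drive_tool --pt "0 0 0 0 0 -10 1" --pt "0 0 0 0 0 -25 1" --pt "0 0 0 0 0 -45 1" --pt "0 0 0 0 0 -65 1" --pt "0 0 0 0 0 -90 1" --pt "0 0 0 0 0 -115 1" --pt "0 0 0 0 0 -140 1" --pt "0 0 0 0 0 -150 1"

```text
clock: 16.6
tcp_pos: [0.5166, -0.0387, 0.4104]
eef_rot: [-2.794, -0.105, -0.022]
contact_force: [0.5, 0.2, -3.6]
gripper_width: 0.41
grasp_force: 81.0
```

```bash
cat >> h.py <<'E'
def hang(cx,cy,cz,a):  # TCP for crook at c; a=bar angle (deg) of tool y from -y toward +x
    a=np.radians(a);y=np.array([np.sin(a),-np.cos(a),0]);z=np.array([0,0,-1.]);x=np.cross(y,z)
    return T_(np.c_[x,y,z],np.array([cx,cy,cz])+.0175*x+[0,0,.079])
E
python3 - <<'E'
from h import *
G=now();Q=hang(.57,-.33,.41,6.6);print(Q.round(3),rel(G,Q).round(1));path(G,Q,10,.02)
E
```

```text
[[ 0.993  0.115  0.     0.587]
 [ 0.115 -0.993  0.    -0.328]
 [ 0.     0.    -1.     0.489]
 [ 0.     0.     0.     1.   ]] [ -19.7   -2.    -2.3   52.5  250.1 -171.9]
1 [-2.0, -0.2, -0.2, 5.5, 22.6, -24.0]
2 [-3.9, -0.4, -0.5, 10.9, 45.7, -46.4]
3 [-5.9, -0.6, -0.7, 16.2, 69.3, -67.4]
4 [-7.9, -0.8, -0.9, 21.6, 93.5, -86.8]
5 [-9.9, -1.0, -1.1, 26.8, 118.3, -104.8]
6 [-11.8, -1.2, -1.4, 32.1, 143.6, -121.2]
7 [-13.8, -1.4, -1.6, 37.2, 169.4, -136.2]
8 [-15.8, -1.6, -1.8, 42.4, 195.8, -149.6]
9 [-17.8, -1.8, -2.0, 47.5, 222.7, -161.5]
10 [-19.7, -2.0, -2.3, 52.5, 250.1, -171.9]
```

>>> drive_tool --pt "-2.0 -0.2 -0.2 5 20 -30 1" --pt "-3.9 -0.4 -0.5 11 45 -56 1" --pt "-5.9 -0.6 -0.7 16 69 -80 1" --pt "-7.9 -0.8 -0.9 21 93 -98 1" --pt "-9.9 -1.0 -1.1 27 118 -114 1" --pt "-12.8 -1.3 -1.5 35 157 -132 1" --pt "-16.5 -1.7 -1.9 44 205 -155 1" --pt "-19.7 -2.0 -2.3 52 250 -172 1"

```text
clock: 17.6
tcp_pos: [0.5877, -0.3278, 0.4866]
eef_rot: [-3.136, -0.185, 0.004]
contact_force: [0.5, 0.1, -3.6]
gripper_width: 0.407
grasp_force: 80.7
```

>>> drive_tool --pt "0 0 0 0 0 0 1" --pt "0 0 0 0 0 0 1" --pt "0 0 0 0 0 0 1" --pt "0 0 0 0 0 0 1" --pt "0 0 0 0 0 0 1" --pt "0 0 0 0 0 0 1" --pt "0 0 0 0 0 0 1" --pt "0 0 0 0 0 0 1"

```text
clock: 18.6
tcp_pos: [0.5875, -0.326, 0.4867]
eef_rot: [-3.134, -0.185, 0.002]
contact_force: [0.3, -0.5, -3.4]
gripper_width: 0.407
grasp_force: 81.6
```

```bash
python3 - <<'E'
from h import *
print(r.get_obs()['joint_pos'].round(2),now().round(3))
snap('wrist','w6');snap('scene','s6');snap('side','d6')
i=load('w6')[2];hsv=cv2.cvtColor(i,cv2.COLOR_RGB2HSV)
m=cv2.inRange(hsv,(0,150,60),(8,255,255))
_,_,st,ce=cv2.connectedComponentsWithStats(m)
for s,k in zip(st[1:],ce[1:]):
    if s[4]>40:print('red',s,k)
print(proj('w6',[[.5337,-.3877,.21],[.5199,-.269,.21]]))
cv2.imwrite('pics/c6.png',np.hstack([i[:,:,::-1],cv2.resize(load('s6')[2][90:240,330:430],(160,240))[:,:,::-1].repeat(1,0) if 0 else cv2.copyMakeBorder(cv2.resize(load('s6')[2][80:240,340:420],(160,320))[:,:,::-1],0,80,0,0,0)]))
E
```

```text
[ 0.04  0.5   0.7   1.15 -0.31  1.6  -0.78] [[ 0.993  0.118 -0.002  0.587]
 [ 0.118 -0.993  0.002 -0.326]
 [-0.001 -0.003 -1.     0.487]
 [ 0.     0.     0.     1.   ]]
red [146   0  16   6  65] [154.21538462   1.87692308]
red [269   0  17  11 116] [277.87068966   3.40517241]
red [267   9  15  12 113] [273.56637168  14.48672566]
red [355 200   8  19  42] [359.04761905 208.42857143]
red [225 202  20  39 425] [232.85176471 221.27058824]
[[368.4813268  223.94798756]
 [254.65184237 223.65031552]]
```

View pics/c6.png

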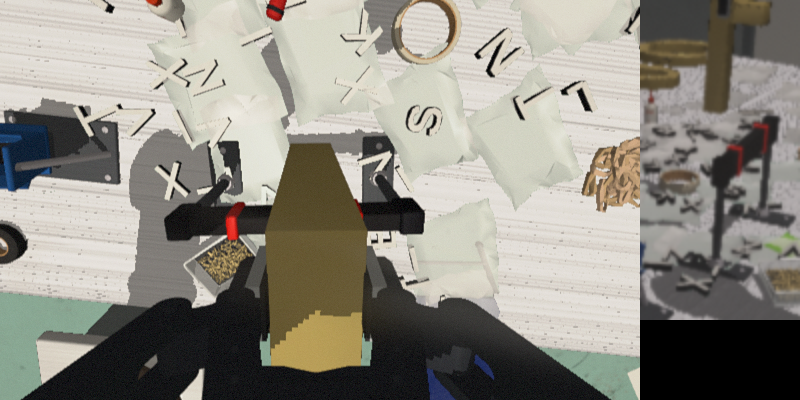

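```bash
python3 - <<'E'
from h import *
i=load('w6')[2];g=cv2.cvtColor(i,cv2.COLOR_RGB2GRAY);hsv=cv2.cvtColor(i,cv2.COLOR_RGB2HSV)
red=cv2.inRange(hsv,(0,150,60),(8,255,255))
for v in range(202,242,4):
    w=np.where(red[v,215:255])[0]+215;print(v,(w.min(),w.max()) if len(w) else None,end=' ')
print()
print('col235',red[195:246,235].astype(int)//255, )
for u in (180,195,210,255,375,390,405): print(u,g[190:250,u].tolist())
E
```

```text
202 (np.int64(239), np.int64(240)) 206 (np.int64(233), np.int64(243)) 210 (np.int64(230), np.int64(240)) 214 (np.int64(227), np.int64(239)) 218 (np.int64(225), np.int64(236)) 222 (np.int64(225), np.int64(236)) 226 (np.int64(226), np.int64(237)) 230 (np.int64(226), np.int64(237)) 234 (np.int64(227), np.int64(238)) 238 (np.int64(227), np.int64(237)) 
col235 [0 0 0 0 0 0 0 0 0 1 1 1 1 1 1 1 1 1 1 1 1 1 1 1 1 1 1 1 1 1 1 1 1 1 1 1 1
 1 1 1 1 1 1 1 1 0 0 0 0 0 0]
180 [224, 223, 191, 138, 125, 126, 128, 129, 127, 122, 118, 126, 120, 121, 93, 37, 10, 23, 21, 25, 27, 20, 18, 16, 19, 21, 21, 4, 17, 12, 23, 13, 25, 14, 22, 23, 19, 17, 19, 25, 31, 22, 22, 18, 19, 25, 18, 26, 20, 28, 71, 111, 121, 123, 127, 125, 125, 122, 127, 124]
195 [122, 123, 120, 124, 125, 125, 124, 128, 130, 128, 127, 121, 98, 58, 29, 30, 27, 25, 22, 25, 36, 21, 27, 18, 32, 29, 21, 20, 20, 24, 25, 24, 19, 17, 20, 24, 20, 25, 29, 24, 26, 23, 25, 24, 23, 40, 89, 123, 125, 127, 121, 122, 126, 122, 118, 120, 130, 128, 123, 120]
210 [83, 31, 38, 33, 32, 35, 38, 34, 33, 37, 37, 38, 39, 34, 39, 50, 44, 30, 28, 29, 31, 27, 19, 29,
[... 511 characters left out ...]
10, 20, 22, 12, 12, 6, 30, 27, 37, 40, 33, 32, 34, 33, 36, 33, 34, 37, 30, 37, 34, 32, 54, 163, 226, 225, 219, 225, 227, 226, 219, 167, 50, 13, 59, 163, 221, 221, 220, 214, 202, 194]
390 [40, 32, 32, 33, 35, 32, 33, 33, 37, 32, 39, 28, 16, 15, 14, 12, 14, 19, 12, 11, 16, 20, 18, 23, 23, 34, 32, 31, 34, 38, 30, 32, 38, 39, 35, 34, 35, 35, 37, 33, 59, 85, 80, 62, 59, 71, 83, 79, 66, 36, 37, 83, 167, 217, 218, 216, 214, 202, 206, 220]
405 [219, 222, 220, 220, 221, 225, 209, 139, 44, 10, 13, 12, 7, 13, 4, 1, 11, 14, 5, 14, 12, 11, 15, 28, 38, 42, 36, 39, 40, 34, 39, 32, 34, 34, 37, 34, 37, 42, 34, 34, 31, 38, 37, 35, 102, 180, 226, 224, 222, 224, 226, 221, 211, 217, 213, 208, 215, 221, 224, 221]
```

```bash
python3 - <<'E'
from h import *
L=[onz('w6',u,v,.21)[:2] for u,v in((210,234.3),(255,233.6),(375,230.6))]
U=[onz('w6',u,v,.21)[:2] for u,v in((255,218),(375,215))]
c=onz('w6',231.5,228.5,.214)[:2];l=onz('w6',225,222,.214)[:2];rr=onz('w6',362.8,216,.214)[:2]
print('low',np.round(L,4),'up',np.round(U,4),'collar c',c,'l',l,'r',rr,np.linalg.norm(l-rr),'mid',(l+rr)/2)
d=L[2]-L[0];print('ang',np.degrees(np.arctan2(d[0],-d[1])),np.degrees(np.arctan2((U[1]-U[0])[0],-(U[1]-U[0])[1])))
# piece in w6: end-face corners bottom end at top of image; predict
G=now();z=G[:3,2];x=G[:3,0];y=G[:3,1]
top=G[:3,3]+.043*z+.0105*x
pts=[top+.2*z+a*x+b*y for a in(.018,-.018) for b in(-.018,.018)]
print(proj('w6',pts).round(0).tolist(),proj('w6',[top+.018*x+b*y+0*z for b in(-.018,.018)]).round(0).tolist())
E
```

```text
low [[ 0.5022 -0.2228]
 [ 0.5087 -0.2701]
 [ 0.5271 -0.3957]] up [[ 0.5263 -0.2689]
 [ 0.5444 -0.3928]] collar c [ 0.51327669 -0.24595482] l [ 0.51972864 -0.23891203] r [ 0.54314173 -0.37965597] 0.14267806492116028 mid [ 0.53143518 -0.309284  ]
ang 8.178644759235402 8.312664233785988
[[295.0, 144.0], [336.0, 144.0], [296.0, 183.0], [335.0, 183.0]] [[264.0, 230.0], [369.0, 230.0]]
```

```bash
python3 - <<'E'
from h import *
G=now();a=np.radians(8.2);x=np.array([np.cos(a),np.sin(a)])
m=np.array([.5233,-.311])+.007*x
for z in(.408,.217):print(rel(G,hang(*m,z,8.2)).round(1))
E
```

```text
[ -0.1   0.1  -1.5 -37.5 -23.1  -0.2]
[-1.000e-01  1.000e-01 -1.500e+00 -3.720e+01 -2.260e+01  1.908e+02]
```

>>> drive_tool --pt "0 0 -0.8 -12 -8 0 1" --pt "0 0 -1.5 -25 -16 0 1" --pt "0 0 -1.5 -37.4 -23 0 1" --pt "0 0 -1.5 -37.4 -23 0 1" --pt "0 0 -1.5 -37.4 -23 5 1" --pt "0 0 -1.5 -37.4 -23 15 1" --pt "0 0 -1.5 -37.4 -23 25 1" --pt "0 0 -1.5 -37.4 -23 35 1"

```text
clock: 19.75
tcp_pos: [0.5477, -0.3074, 0.4506]
eef_rot: [-3.131, -0.226, 0.004]
contact_force: [0.6, 0.1, -3.3]
gripper_width: 0.407
grasp_force: 81.8
```

>>> drive_tool --pt "0 0 0 0 0 10 1" --pt "0 0 0 0 0 20 1" --pt "0 0 0 0 0 30 1" --pt "0 0 0 0 0 40 1" --pt "0 0 0 0 0 50 1" --pt "0 0 0 0 0 60 1" --pt "0 0 0 0 0 70 1" --pt "0 0 0 0 0 80 1"

```text
clock: 20.75
tcp_pos: [0.5475, -0.3073, 0.3711]
eef_rot: [-3.131, -0.226, 0.002]
contact_force: [1.0, 0.5, -4.4]
gripper_width: 0.408
grasp_force: 81.8
```

```bash
python3 - <<'E'
from h import *
G=now();a=np.radians(8.2);x=np.array([np.cos(a),np.sin(a)])
for o,z in((.007,.217),(.004,.215),(.004,.21)):print(rel(G,hang(*(np.array([.5233,-.311])+o*x),z,8.2)).round(1))
E
```

```text
[-0.1  0.1  0.1  0.1  0.4 75.1]
[-0.1  0.1  0.1 -2.9  0.4 77.1]
[-0.1  0.1  0.1 -2.9  0.4 82.1]
```

No side contact. Down to just above the bar.

>>> drive_tool --pt "0 0 0 0 0 10 1" --pt "0 0 0 0 0 20 1" --pt "0 0 0 0 0 30 1" --pt "0 0 0 0 0 40 1" --pt "0 0 0 0 0 50 1" --pt "0 0 0 0 0 60 1" --pt "0 0 0 0 0 68 1" --pt "0 0 0 0 0 72 1"

```text
clock: 21.75
tcp_pos: [0.5473, -0.307, 0.2992]
eef_rot: [-3.131, -0.226, 0.003]
contact_force: [0.1, -0.1, -3.2]
gripper_width: 0.408
grasp_force: 81.8
```

>>> drive_tool --pt "0 0 0 -1 0 1 1" --pt "0 0 0 -2 0 2 1" --pt "0 0 0 -3 0 3 1" --pt "0 0 0 -3 0 4 1" --pt "0 0 0 -3 0 5 1" --pt "0 0 0 -3 0 6 1" --pt "0 0 0 -3 0 7 1" --pt "0 0 0 -3 0 7 1"

```text
clock: 22.75
tcp_pos: [0.5443, -0.3075, 0.2927]
eef_rot: [-3.131, -0.226, 0.003]
contact_force: [0.7, 0.1, -3.9]
gripper_width: 0.412
grasp_force: 81.8
```

>>> drive_tool --pt "0 0 0 0 0 1 1" --pt "0 0 0 0 0 2 1" --pt "0 0 0 0 0 3 1" --pt "0 0 0 0 0 3.5 1" --pt "0 0 0 0 0 4 1" --pt "0 0 0 0 0 4 1" --pt "0 0 0 0 0 4 1" --pt "0 0 0 0 0 4 1"

```text
clock: 23.75
tcp_pos: [0.5445, -0.3076, 0.29]
eef_rot: [-3.131, -0.226, 0.0]
contact_force: [-2.8, 4.7, 8.8]
gripper_width: 0.404
grasp_force: 83.5
```

>>> drive_tool --pt "0 0 0 0 0 0 0.56" --pt "0 0 0 0 0 0 0.52" --pt "0 0 0 0 0 0 0.48" --pt "0 0 0 0 0 0 0.44" --pt "0 0 0 0 0 0 0.4" --pt "0 0 0 0 0 0 0.35" --pt "0 0 0 0 0 0 0.35" --pt "0 0 0 0 0 0 0.35"

```text
clock: 24.75
tcp_pos: [0.5444, -0.3075, 0.2888]
eef_rot: [-3.131, -0.226, 0.002]
contact_force: [0.4, 0.0, -0.8]
gripper_width: 0.647
grasp_force: 0.0
```

```bash
python3 - <<'E'
from h import *
snap('scene','s7');snap('side','d7')
a=np.radians(8.2);x=np.array([np.cos(a),np.sin(a),0]);y=np.array([np.sin(a),-np.cos(a),0]);c=np.array([.5233,-.311,.21])+.004*x
for n in('s7','d7'):
    i=load(n)[2];m=cv2.inRange(cv2.cvtColor(i,cv2.COLOR_RGB2HSV),(15,60,40),(30,255,255))
    pts=[c+p*x+q*y+[0,0,s] for p,s in((.046,.036),(-.052,.036),(.046,-.164),(.01,-.164)) for q in(-.018,.018)]
    pr=proj(n,pts).round(0);print(n,pr.tolist());x0,y0=(pr.min(0)-12).astype(int);x1,y1=(pr.max(0)+12).astype(int)
    for cn in cv2.findContours(m[y0:y1,x0:x1],0,2)[0]:
        if cv2.contourArea(cn)>40: print((cv2.approxPolyDP(cn,2,True)[:,0]+[x0,y0]).tolist())
E
```

```text
s7 [[380.0, 137.0], [384.0, 135.0], [406.0, 142.0], [410.0, 139.0], [377.0, 188.0], [381.0, 184.0], [386.0, 190.0], [389.0, 186.0]]
[[391, 166], [383, 173], [383, 190], [392, 188]]
[[408, 139], [392, 136], [389, 138], [389, 146], [383, 148], [381, 138], [380, 156], [390, 149], [406, 149]]
d7 [[363.0, 138.0], [366.0, 134.0], [386.0, 142.0], [388.0, 138.0], [360.0, 176.0], [363.0, 172.0], [368.0, 178.0], [370.0, 174.0]]
[[384, 137], [373, 136], [370, 147], [365, 146], [363, 139], [364, 159], [371, 148], [384, 147]]
[[390, 128], [388, 135], [399, 139], [399, 128]]
```

>>> drive_tool --pt "0 0 0 0 0 -4 0.3" --pt "0 0 0 0 0 -10 0.3" --pt "0 0 0 0 0 -20 0.3" --pt "0 0 0 0 0 -35 0.3" --pt "0 0 0 0 0 -60 0.3" --pt "0 0 0 0 0 -90 0.3" --pt "0 0 0 0 0 -120 0.3" --pt "0 0 0 0 0 -120 0.3"

```text
clock: 25.85
tcp_pos: [0.545, -0.3087, 0.4123]
eef_rot: [3.133, 0.226, 0.005]
contact_force: [0.8, 0.1, -0.5]
gripper_width: 0.699
grasp_force: 0.0
```

```bash
python3 - <<'E'
from h import *
snap('scene','s8');snap('wrist','w8')
i=load('s8')[2];m=cv2.inRange(cv2.cvtColor(i,cv2.COLOR_RGB2HSV),(15,60,40),(30,255,255))
for cn in cv2.findContours(m[120:205,365:425],0,2)[0]:
    if cv2.contourArea(cn)>40: print((cv2.approxPolyDP(cn,2,True)[:,0]+[365,120]).tolist())
i=load('w8')[2];h=cv2.cvtColor(i,cv2.COLOR_RGB2HSV);m=cv2.inRange(h,(15,60,40),(30,255,255))
cn=max(cv2.findContours(m,0,2)[0],key=cv2.contourArea);ap=cv2.approxPolyDP(cn,4,True)[:,0]
for p in ap:print(p,onz('w8',*p,.246).round(4))
_,_,st,ce=cv2.connectedComponentsWithStats(cv2.inRange(h,(0,150,60),(8,255,255)))
for s,k in zip(st[1:],ce[1:]):
    if s[4]>60:print('red',s,onz('w8',*k,.214).round(3))
E
```

```text
[[391, 166], [382, 176], [384, 190], [392, 188]]
[[379, 140], [380, 156], [384, 151], [404, 150], [407, 147], [407, 138], [382, 137]]
[301 146] [ 0.5817 -0.2928  0.246 ]
[288 156] [ 0.5738 -0.2851  0.246 ]
[291 286] [ 0.4765 -0.2993  0.246 ]
[335 287] [ 0.4804 -0.332   0.246 ]
[339 154] [ 0.58   -0.3186  0.246 ]
[328 145] [ 0.5849 -0.3104  0.246 ]
red [225 185  25  47 631] [ 0.52  -0.247  0.214]
red [380 184  25  47 647] [ 0.539 -0.372  0.214]
```

```bash
python3 -c "
from workcell import r
print(r.finish_job())"
```

```text
the job is handed in; nothing more can be done
None
```

The piece was propped in the blue rest and let go. It was then retaken by its top and hung by its foot on the rail's bar between the red collars; I handed the job in at about 26 s and have no verdict back.

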